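Light the patio stove and slide the comal over the burner

TASK

Light the stove and put the comal to heat: flip the stove's toggle switch all the way over to on (away from you), then squeeze the igniter's trigger fully in against its grip, keep it in for a good half second and let it spring back out. Only then slide the comal along the rails, without lifting it, until it lies flat and centred over the burner. Do not push aside or knock over the salsa jar and the stone pestle that stand by the igniter.

Things in the scene. Friction and masses are not known exactly. Their poses are not given: they have to be found in the camera images.
- stove: Dark steel portable stove, fixed. Origin on the counter under the burner; x away from the robot, y to its left. Housing x -130..130, y -210..130 mm, 72 mm high; its right end (y -208..-92) is a deck 85 mm high that carries the switch. Six steel rails, 6 mm wide, 40 mm apart (x -100..100), run along y from -110 to 315 mm, tops 95 mm high: over the burner and on to the left as a side rack.
- burner (a point): Point at rail-top height (95 mm) exactly above the centre of the round brass burner (84 mm across); the comal's centre belongs here.
- switch (a joint): Toggle switch lever: about 0 leaning to the stove's -x (off), 1.0 rad fully over to the stove's +x (on). It starts near 0 and stays where it is left.
- switch_tip (a point): Tip of the steel toggle lever, 60 mm long, swinging in the stove's x-z plane. Its black housing stands on the deck at stove x -30, y -160 mm.
- comal: Round thin steel comal lying on the side rack: 170 mm across the rim, 158 mm across the base, floor 4 mm thick, raised rim 18 mm high and 4 mm thick, open on top, 0.5 kg or so. Origin at the centre of its underside. A loop handle (8 mm bar, 48 mm wide, about 16 mm above the underside) reaches 116 mm out along its -x.
- igniter: Pistol-grip spark igniter bolted upside down on a steel foot (120 x 85 mm), fixed. Origin under the foot; the barrel lies along x at 86 mm height (x -60..80 mm), the black grip stands straight up from it: x -49..-27 mm, y -15..15 mm, top 182 mm high. The trigger stands on the grip's +x side.
- grip (a point): Point in the middle of the black grip (22 mm thick along x, 30 mm wide), 22 mm below its top.
- trigger (a joint): Steel trigger blade, sprung: 0 at rest (leaning away from the grip), 0.20 rad fully squeezed in (upright, 4 mm from the grip, on its stop). It turns about a level pin, along the igniter's y, at igniter x -18, height 101 mm. Needs about 7 N near its end.
- trigger_pad (a point): Point on the middle line of the trigger blade, 60 mm from its pin; the blade is 9 mm thick, 20 mm wide, 80 mm long. At rest grip and trigger measure 52 mm over their outer faces at the top, fully squeezed 36 mm (igniter x -49..-13). Squeezing moves it toward the igniter's -x.
- jar: Bystander: glass salsa jar with spring-clip lid, 90 mm across, 118 mm high. Origin under its centre.
- tejolote: Bystander: stone pestle standing upright, 60 mm across, 112 mm high. Origin under its centre.
There are look-alikes about, which are no part of the job. What is shaped like the igniter but purple is not meant. There is more than one size of the comal; the job needs the larger.

How it is judged:
On the way, in this order (a step that is already met when the one before it is completed fails the run):
1. the switch is flipped fully on, the trigger not yet squeezed (value of joint switch above 0.85 rad and value of joint trigger below 0.04 rad), for 0.1 s.
2. the trigger is squeezed fully in for half a second, the comal still off the burner (value of joint trigger above 0.16 rad and value of joint switch above 0.85 rad and horizontal distance between comal and burner above 0.1 m), for 0.5 s.
3. the trigger has sprung back out (value of joint trigger below 0.03 rad), for 0.1 s.
4. the comal is slid over the burner (horizontal distance between comal and burner below 0.02 m), for 0.2 s.
At the end, for the whole second after the job is handed in: The switch is on (beyond 0.85 rad), the trigger is back out (below 0.03 rad), and the comal lies still and flat on the rails, its centre within 20 mm of the burner's (value of joint switch above 0.85 rad and value of joint trigger below 0.03 rad and horizontal distance between comal and burner below 0.02 m and height (world z) of comal between 0.09 and 0.1 m and angle between comal's own z axis and vertical below 0.05 rad and linear speed of comal below 0.01 m/s); the robot touches nothing.
It fails at once if the comal is lifted (more than 25 mm) or falls off the rails (height (world z) of comal above 0.12 m or height (world z) of comal below 0.085 m).
It fails at once if the comal is tipped up by more than 0.3 rad (angle between comal's own z axis and vertical above 0.3 rad).
It fails at once if the jar or the pestle is moved by more than 30 mm (distance of any of jar, tejolote from where it was at the start of the episode above 0.03 m).
It also fails if it takes over 69 s, if anything falls off the work surface, if the arm or the gripper's body presses on something with over 40 N, if the wrist force passes 120 N, or if a joint passes its speed limit or range.

ROBOT

A 6-joint arm with a two-finger parallel gripper is mounted at the origin on the work surface. World frame = base frame: x ahead of the robot, y to its left, z up, the work surface at z = 0. Lengths are in m, angles in rad, forces in N, time in s.
With the tool pointing down it reaches from about 0.25 to 0.725 m from the base axis. Payload 4 kg.
Tool frame: the origin (TCP) lies at the very end of the fingers, on their centre line; the grasp point (between the pads) lies 19 mm behind it; z points along the fingers, y is the direction in which the jaws open and shut (so a half turn about z gives the same grasp; the last joint's range is limited). The gripper opens to 85 mm and grips with 20 to 120 N. Pads are 22 mm wide; open, the fingers measure 114 mm over their backs; the gripper's body (76 mm by 85 mm) begins 54 mm behind the grasp point. The pads swing forward as they close: fully open they stand 13 mm farther back than shut.
Start: joints at [-1.313, 0.241, 0.005, 1.335, 0, 1.571], TCP at [0.127, -0.483, 0.231] pointing down, gripper open.
Joint ranges: [-2.72, 2.72], [-1.05, 1.87], [-1.09, 1.28], [-1.99, 2.15], [-1.42, 1.44], [-3.14, 3.14]. Speed limits (rad/s): [2.79, 2.79, 3.14, 3.14, 3.14, 3.14].

INTERFACE

Orientations are given as a unit quaternion [x, y, z, w].
In Python, from workcell import bot gives the robot as it stands.
- The arm moves only by the shell command python3 -m crank 'ROWS'. ROWS is JSON, a list that holds one entry, the list of rows, each a list of 5 numbers: the shift along the tool's x, y, z in mm, then the turn about the tool's z in degrees, then the closure in counts, from 0 (fully open) to 255 (shut). In form: [[[tx, ty, tz, turn, grip], ...]]. A call has 1 to 12 rows; each row shifts and turns the pose as measured when the row begins, along the tool's axes as they then stand; what a row does not reach is not made up. A row lasts 1/8 s, in which the tool goes at most 62.5 mm and 10.7 degrees, less where a joint would pass 70% of its speed; a pose out of reach is approached as far as the arm can. A call is refused whole if a number of a shift passes 62.5 or a number of a turn 10.7, either way. A call with a gripper value outside its range is refused whole. The fingers move at their own pace and stop on an object; the grip force is fixed at half the most. Time passes only in rows, so rows that do not move let the fingers close. It gives the time, the measured TCP pose, the force and the opening at its end, in the units of the state.
- bot.get_obs(): the state, without advancing time (a new reading comes with each control period).
- bot.camera(name): name is "scene" or "top" or "wrist"; returns a dict with "img" (400x640x3 uint8, blue, green, red), "depth" (400x640 float32, m along the optical axis (not along the pixel's ray), 0 where there is no reading), "fx", "fy", "cx", "cy" (pixels), "R" (3x3) and "t" (3): a world point X has camera coordinates R X + t; the wrist camera has in their place "T_tool_cam" (4x4, takes a point from camera to tool coordinates, whose origin is the TCP and whose axes are the flange's). Camera axes: x right, y down, z forward; pixel columns grow to the right and rows downward; lengths in m; the calibration is good to about 2 mm. The wrist camera is an equidistant fisheye: a pixel r from the principal point sees the ray r / f radians off the axis. A picture is of the moment at which its call begins: read the wrist's pose just before it.
- bot.job_done(): hands the job in, once; it reports no verdict.
The state is a dict: "clock": time; "joint_pos": joint angles; "joint_vel": joint speeds; "tau": joint torques, N m; "eef_pos": TCP position; "tool_rot": TCP orientation; "ft_force": force on the tool from outside, world axes, zero at the start; "ft_torque": the same for the moment, N m; "grip_width": finger opening in m.
Only numpy, scipy, OpenCV 4.12 (cv2) and the standard library are available. Lean on these libraries where they do the work, as an engineer would, in place of code of your own. Each camera call takes 0.05 s, during which the arm holds its last target.

## Working session

There is one attempt and no reset: what is moved stays moved. The work goes in short steps, Python scripts to look and compute and a shell command to move; the robot and the scene stay as the last step left them, time stands still between calls to the robot, and variables do not carry over. Pictures are saved under pics/ and viewed, and the job is handed in when it is done.

```bash
ls; mkdir -p pics; python3 - <<'E'
from workcell import bot
import cv2,numpy as np
o=bot.get_obs()
print({k:np.round(v,3).tolist() for k,v in o.items()})
for n in ["scene","top"]:
    c=bot.camera(n); cv2.imwrite(f"pics/{n}0.png",c["img"]); np.savez(f"{n}0.npz",**c)
    print(n,c["fx"],c["fy"],c["cx"],c["cy"],c["R"].round(3).tolist(),c["t"])
E
```

```text
pics
{'clock': 0.0, 'joint_pos': [-1.313, 0.241, 0.004, 1.335, -0.0, 1.571], 'joint_vel': [0.001, 0.0, 0.001, 0.0, -0.0, -0.0], 'tau': [-0.001, -37.232, 25.241, 0.017, -0.0, -0.0], 'eef_pos': [0.127, -0.483, 0.23], 'tool_rot': [0.992, 0.129, -0.0, -0.001], 'ft_force': [-0.36, -0.898, 0.05], 'ft_torque': [-0.029, -0.01, -0.01], 'grip_width': 0.085}
scene 390.8842960970571 390.8842960970571 315.3600968275248 197.14212101544058 [[-0.878, 0.479, -0.022], [0.339, 0.587, -0.735], [-0.339, -0.652, -0.678]] [ 0.47112343 -0.06654266  1.42641808]
top 501.8002713547714 501.8002713547714 312.2086189799589 199.17665720803527 [[0.016, -1.0, -0.007], [-0.986, -0.014, -0.168], [0.168, 0.01, -0.986]] [-0.00426932  0.53023955  1.5659465 ]
```

View pics/scene0.png

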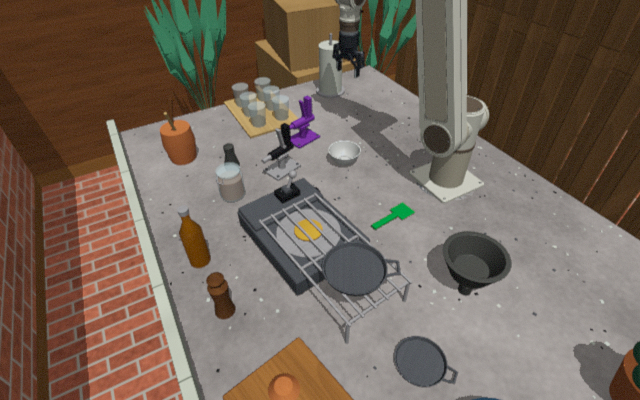

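View pics/top0.png

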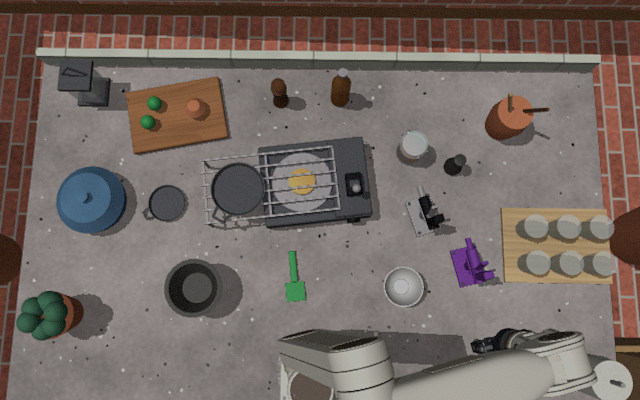

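The igniter could be the black one at top (425,213), which fits, or the purple one at (470,262), which is the look-alike. The comal could be the large pan on the rack at (238,189), which fits, or the small one on the counter at (166,203). The jar is at (413,147) and the pestle at (455,164). I'll check with close crops.

```bash
cat > h.py <<'E'
import numpy as np,cv2
from scipy.spatial.transform import Rotation as Rot
def cloud(c):
    d=c["depth"];v,u=np.mgrid[0:400,0:640]
    P=np.stack([(u-c["cx"])/c["fx"]*d,(v-c["cy"])/c["fy"]*d,d],-1)
    W=(P-c["t"])@c["R"]   # R^T (P-t)
    W[d==0]=np.nan
    return W
def proj(c,X):
    p=np.asarray(X)@c["R"].T+c["t"]; return np.stack([p[...,0]/p[...,2]*c["fx"]+c["cx"],p[...,1]/p[...,2]*c["fy"]+c["cy"]],-1)
E
python3 - <<'E'
from h import *
c=dict(np.load("top0.npz")); s=dict(np.load("scene0.npz"))
W=cloud(c)
a=cv2.resize(c["img"][120:240,190:390],None,fx=4,fy=4,interpolation=2)
cv2.imwrite("pics/cropA.png",a)
cv2.imwrite("pics/cropB.png",cv2.resize(c["img"][120:290,380:500],None,fx=3.5,fy=3.5,interpolation=2))
cv2.imwrite("pics/cropC.png",cv2.resize(s["img"][90:220,200:330],None,fx=4.5,fy=4.5,interpolation=2))
np.set_printoptions(precision=3,suppress=True)
for p in [(413,147),(455,164),(238,189),(302,181),(354,187),(420,226),(434,218),(422,190),(460,275)]:
    print(p,W[p[1],p[0]])
E
```

```text
(413, 147) [ 0.687 -0.308  0.119]
(455, 164) [ 0.64  -0.443  0.098]
(238, 189) [0.55  0.235 0.099]
(302, 181) [0.581 0.036 0.083]
(354, 187) [ 0.547 -0.121  0.171]
(420, 226) [ 0.453 -0.348  0.007]
(434, 218) [ 0.457 -0.354  0.177]
(422, 190) [ 0.557 -0.339  0.089]
(460, 275) [ 0.297 -0.469  0.018]
```

View pics/cropA.png

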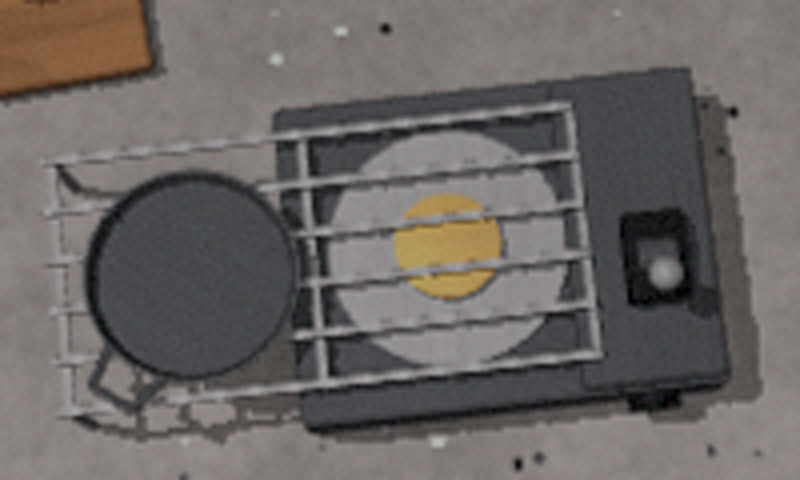

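View pics/cropB.png

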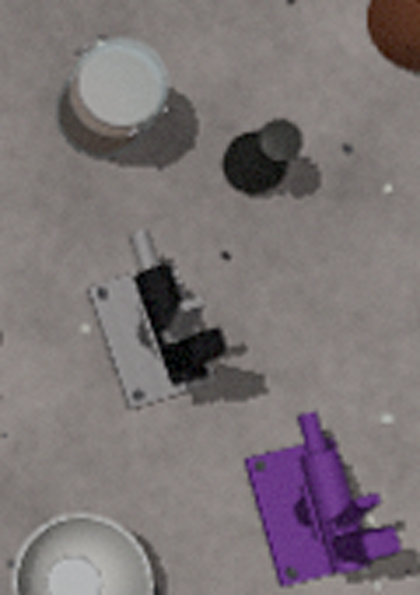

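View pics/cropC.png

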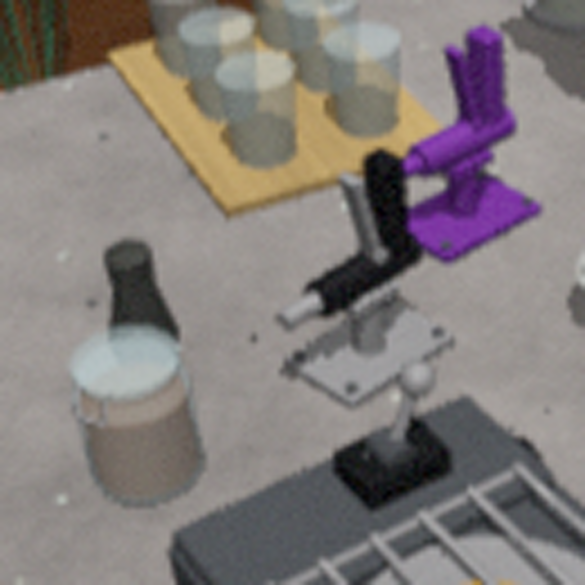

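```bash
cat >> h.py <<'E'
def ray(c,uv,z):
    uv=np.atleast_2d(uv).astype(float)
    d=np.c_[(uv[:,0]-c["cx"])/c["fx"],(uv[:,1]-c["cy"])/c["fy"],np.ones(len(uv))]@c["R"]
    o=-c["R"].T@c["t"]; k=(z-o[2])/d[:,2]; return o+d*k[:,None]
def fit2(A,B):
    A=np.array(A,float);B=np.array(B)[:,:2];a=A-A.mean(0);b=B-B.mean(0)
    th=np.arctan2((a[:,0]*b[:,1]-a[:,1]*b[:,0]).sum(),(a*b).sum());R=np.array([[np.cos(th),-np.sin(th)],[np.sin(th),np.cos(th)]])
    t=B.mean(0)-R@A.mean(0); return th,t,(A@R.T+t-B)
E
python3 - <<'E'
from h import *
np.set_printoptions(precision=4,suppress=True)
c=dict(np.load("top0.npz")); s=dict(np.load("scene0.npz"))
W=cloud(c);S=cloud(s)
f=lambda p:np.array(p)/4+[190,120]-0.4
rc=f([(50,162),(70,412),(600,355),(572,105)])
B=ray(c,rc,.095); print(B)
th,t,r=fit2([(.1,.315),(-.1,.315),(-.1,-.11),(.1,-.11)],B); print("stove",th,t,r)
b=ray(c,f([(448,246)]),.083); print("burner",b)
# igniter
for n,X in(("top",W),("scene",S)):
    m=(abs(X[...,0]-.47)<.1)&(abs(X[...,1]+.345)<.075)
    for lo,hi in((.002,.012),(.07,.105),(.11,.172),(.172,.19)):
        q=X[m&(X[...,2]>lo)&(X[...,2]<hi)]
        if len(q)>3:
            print(n,lo,hi,len(q),q.mean(0),cv2.minAreaRect((q[:,:2]*1000).astype(np.float32)))
    for nm,xy in(("jar",(.7,-.31)),("pestle",(.65,-.44))):
        q=X[(np.hypot(X[...,0]-xy[0],X[...,1]-xy[1])<.09)&(X[...,2]>.02)]
        print(n,nm,len(q),q.min(0),q.max(0),cv2.minEnclosingCircle((q[:,:2]*1000).astype(np.float32)))
    q=X[(np.hypot(X[...,0]-.55,X[...,1]-.235)<.1)&(X[...,2]>.103)&(X[...,2]<.12)]
    print(n,"comal",len(q),cv2.minEnclosingCircle((q[:,:2]*1000).astype(np.float32)))
    q=X[(np.hypot(X[...,0]-.55,X[...,1]+.125)<.07)&(X[...,2]>.11)]
    for z in (.11,.12,.13,.14,.15,.16): 
        w=q[(q[:,2]>z)&(q[:,2]<z+.01)]
        if len(w): print(n,"sw",z,w.mean(0),len(w))
    if len(q): print(q.max(0))
E
```

```text
[[ 0.6417  0.3525  0.095 ]
 [ 0.4436  0.3267  0.095 ]
 [ 0.4941 -0.0821  0.095 ]
 [ 0.6938 -0.0586  0.095 ]]
stove 0.12420670123826612 [0.581  0.0329] [[-0.0005  0.0053]
 [-0.0009  0.0064]
 [ 0.0013 -0.0066]
 [ 0.0001 -0.0052]]
burner [[0.5811 0.0377 0.083 ]]
top 0.002 0.012 720 [ 0.4633 -0.3366  0.006 ] ((470.50054931640625, -344.70953369140625), (149.3548583984375, 198.75665283203125), 89.72689056396484)
top 0.07 0.105 323 [ 0.5027 -0.3476  0.0947] ((502.4222412109375, -351.8109130859375), (140.28370666503906, 34.07179260253906), 17.684741973876953)
top 0.11 0.172 96 [ 0.465  -0.3579  0.1414] ((483.06744384765625, -354.0370788574219), (85.99636840820312, 27.63101577758789), 24.060651779174805)
top 0.172 0.19 108 [ 0.4645 -0.3642  0.1798] ((470.5556335449219, -363.22552490234375), (50.984134674072266, 30.580028533935547), 16.665376663208008)
top jar 814 [ 0.6551 -0.3594  0.0209] [ 0.7462 -0.2692  0.1265] ((702.5317993164062, -312.9300231933594), 48.33008575439453)
top pestle 323 [ 0.623  -0.4798  0.0208] [ 0.6803 -0.3559  0.1172] ((658.1348876953125, -417.85595703125), 65.8492813110
[... 789 characters left out ...]
-358.1935729980469), (51.48752975463867, 29.058204650878906), 15.60390853881836)
scene jar 840 [ 0.6564 -0.3504  0.0201] [ 0.7484 -0.2624  0.1211] ((702.2964477539062, -303.74725341796875), 47.731407165527344)
scene pestle 228 [ 0.6263 -0.4697  0.0224] [ 0.6787 -0.4234  0.1101] ((653.4676513671875, -445.2083740234375), 27.981834411621094)
scene comal 533 ((543.3989868164062, 241.62673950195312), 91.00641632080078)
scene sw 0.11 [ 0.5734 -0.1167  0.1138] 82
scene sw 0.12 [ 0.5667 -0.1178  0.1232] 10
scene sw 0.13 [ 0.5614 -0.1192  0.1346] 14
scene sw 0.14 [ 0.5568 -0.1201  0.1451] 7
scene sw 0.15 [ 0.5518 -0.1161  0.1551] 12
scene sw 0.16 [ 0.5485 -0.1179  0.1655] 32
[ 0.6071 -0.0929  0.1744]
```

Crops confirm both choices. In crop B the black igniter stands at crop (190,330) and the purple one is separate at (320,510). In crop A the large comal is on the rack at crop (195,275). First I move in behind the switch, at a safe height with the fingers shut.

```bash
python3 -m crank '[[[44,-24.5,0,0,255],[44,-24.5,0,0,255],[44,-24.5,0,0,255],[44,-24.5,0,0,255],[44,-24.5,0,0,255],[44,-24.5,0,0,255],[44,-24.5,0,0,255],[44,-24.5,0,0,255],[44,-24.5,0,0,255],[30,-20,0,0,255],[0,0,0,7.7,255],[0,0,0,0,255]]]'
```

```text
clock: 1.6
eef_pos: [0.4875, -0.1302, 0.2252]
tool_rot: [0.998, 0.059, -0.003, -0.003]
ft_force: [0.6, -0.9, -0.6]
grip_width: 0.0003
```

```bash
cat >> h.py <<'E'
def wcloud(c,o):
    d=c["depth"];v,u=np.mgrid[0:400,0:640]
    x=(u-c["cx"])/c["fx"];y=(v-c["cy"])/c["fy"];r=np.hypot(x,y)+1e-9
    t=np.tan(np.clip(r,0,1.5))/r
    P=np.stack([x*t*d,y*t*d,d],-1)
    T=np.array(c["T_tool_cam"]);P=P@T[:3,:3].T+T[:3,3]
    W=Rot.from_quat(o["tool_rot"]).apply(P.reshape(-1,3)).reshape(P.shape)+o["eef_pos"]
    W[d==0]=np.nan; return W
def wproj(c,o,X):
    T=np.array(c["T_tool_cam"]);p=Rot.from_quat(o["tool_rot"]).inv().apply(np.atleast_2d(X)-o["eef_pos"])
    p=(p-T[:3,3])@T[:3,:3];n=np.hypot(p[:,0],p[:,1])+1e-12;a=np.arctan2(n,p[:,2])
    return np.c_[p[:,0]/n*a*c["fx"]+c["cx"],p[:,1]/n*a*c["fy"]+c["cy"]]
E
cat > w.py <<'E'
import sys
from workcell import bot
from h import *
np.set_printoptions(precision=4,suppress=True)
o=bot.get_obs();c=bot.camera("wrist");n=sys.argv[1]
cv2.imwrite(f"pics/{n}.png",c["img"]);np.savez(n+".npz",**c,**{k:v for k,v in o.items()})
E
python3 w.py w1; python3 - <<'E'
from workcell import bot
from h import *
for n in("top","scene"):
    c=bot.camera(n);np.savez(n+"1.npz",**c)
    i=c["img"]; cv2.imwrite(f"pics/{n}1.png",i)
E
python3 - <<'E'
from h import *
np.set_printoptions(precision=4,suppress=True)
w=dict(np.load("w1.npz"));print(w["T_tool_cam"],w["fx"],w["joint_pos"])
W=wcloud(w,w)
for lo,hi in((.15,.16),(.16,.19),(.109,.12)):
    m=(np.hypot(W[...,0]-.56,W[...,1]+.125)<.06)&(W[...,2]>lo)&(W[...,2]<hi);q=W[m];print(len(q),q.mean(0) if len(q) else 0, q.min(0) if len(q) else 0,q.max(0)if len(q) else 0)
E
```

```text
[[-0.0001 -0.9571 -0.2897  0.0738]
 [ 1.     -0.0004  0.0012 -0.0004]
 [-0.0012 -0.2897  0.9571 -0.1439]
 [ 0.      0.      0.      1.    ]] 309.70691628693146 [-0.2636  0.2594  0.0138  1.334   0.0044  2.7592]
0 0 0 0
1183 [ 0.5486 -0.1254  0.1718] [ 0.5356 -0.1386  0.1621] [ 0.5606 -0.1128  0.177 ]
3347 [ 0.5791 -0.1214  0.1121] [ 0.5364 -0.1504  0.109 ] [ 0.6097 -0.0945  0.12  ]
```

View pics/w1.png

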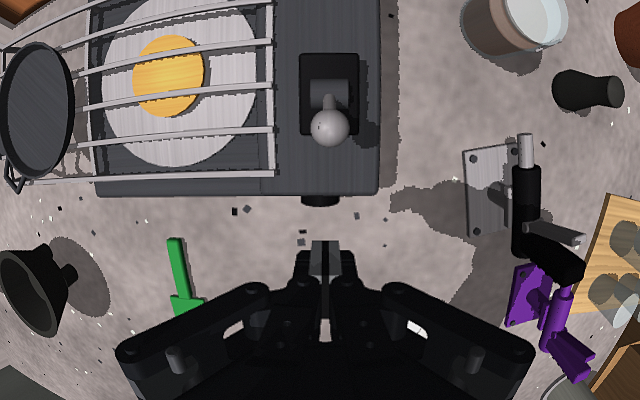

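View pics/scene1.png

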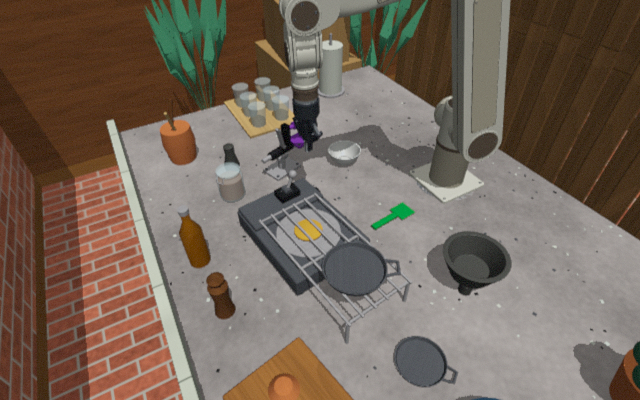

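The wrist view shows the toggle ball at (330,127), the burner at (168,76), the comal at (38,110), the black igniter at (530,220), and the jar and pestle at top right. The ball centre comes out at about (0.549, -0.126, 0.166). I lower the tool behind it and push along stove +x, which is the tool x axis.

```bash
python3 -m crank '[[[0,3,25,0,255],[0,0,25,0,255],[0,0,25,0,255],[12,0,0,0,255],[12,0,0,0,255],[12,0,0,0,255],[10,0,0,0,255],[10,0,0,0,255],[8,0,0,0,255],[0,0,0,0,255]]]'
python3 - <<'E'
from h import *
np.set_printoptions(precision=4,suppress=True)
w=dict(np.load("w1.npz"));W=wcloud(w,w)
hsv=cv2.cvtColor(w["img"],cv2.COLOR_BGR2HSV)
m=(abs(hsv[...,0].astype(int)-24)<8)&(hsv[...,1]>140)&(abs(W[...,2]-.08)<.02)&(abs(W[...,0]-.58)<.08)&(abs(W[...,1]-.04)<.08)
q=W[m];print("burner",len(q),cv2.minEnclosingCircle((q[:,:2]*1000).astype(np.float32)),q[:,2].mean())
for lo,hi in((.003,.012),(.07,.1),(.11,.17),(.172,.19)):
    q=W[(abs(W[...,0]-.475)<.12)&(abs(W[...,1]+.345)<.08)&(W[...,2]>lo)&(W[...,2]<hi)]
    if len(q)>3: print(lo,len(q),q.mean(0),cv2.minAreaRect((q[:,:2]*1000).astype(np.float32)))
q=W[(np.hypot(W[...,0]-.55,W[...,1]-.235)<.1)&(W[...,2]>.101)&(W[...,2]<.125)]
print("comal",len(q),cv2.minEnclosingCircle((q[:,:2]*1000).astype(np.float32)))
E
```

```text
clock: 3.0
eef_pos: [0.5569, -0.1293, 0.1539]
tool_rot: [0.998, 0.059, 0.001, -0.002]
ft_force: [-1.7, 0.2, -0.4]
grip_width: 0.0001
burner 3527 ((583.8417358398438, 42.800445556640625), 45.33595657348633) 0.08773206004449727
0.003 743 [ 0.4856 -0.325   0.0056] ((474.8808898925781, -344.53265380859375), (239.70423889160156, 158.90676879882812), 0.06381397694349289)
0.07 1922 [ 0.5098 -0.3371  0.0903] ((504.47723388671875, -347.49176025390625), (140.49908447265625, 33.71326446533203), 18.69671630859375)
0.11 1807 [ 0.47   -0.3542  0.1427] ((470.7049560546875, -360.9407043457031), (53.523441314697266, 30.19335174560547), 14.79538345336914)
0.172 852 [ 0.4699 -0.3578  0.1801] ((473.70074462890625, -359.0150451660156), (50.55939483642578, 30.89472770690918), 19.848604202270508)
comal 2869 ((542.9996948242188, 238.8890838623047), 91.9352798461914)
```

```bash
python3 -m crank '[[[6,0,0,0,255],[6,0,0,0,255],[5,0,0,0,255],[0,0,0,0,255]]]'; python3 w.py w2
```

```text
clock: 3.5
eef_pos: [0.574, -0.1271, 0.1531]
tool_rot: [0.998, 0.059, 0.0, -0.002]
ft_force: [0.6, -0.3, -0.1]
grip_width: -0.0001
```

View pics/w2.png

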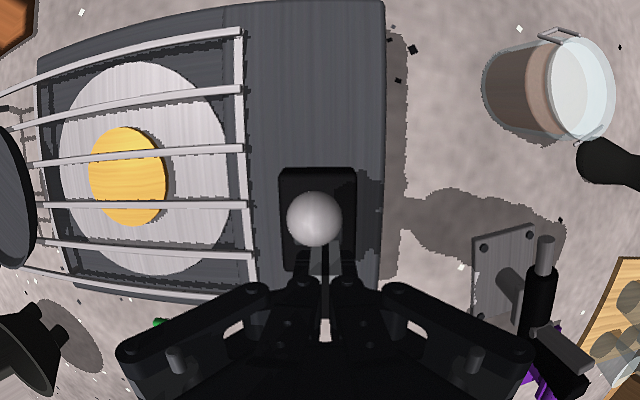

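```bash
cat > ball.py <<'E'
import sys
from h import *
np.set_printoptions(precision=4,suppress=True)
w=dict(np.load(sys.argv[1]+".npz"));W=wcloud(w,w)
i=w["img"].astype(int);m=(np.hypot(W[...,0]-.57,W[...,1]+.125)<.06)&(W[...,2]>.145)&(W[...,2]<.19)&(i.min(-1)>85)
q=W[m];A=np.c_[2*q,np.ones(len(q))];s=np.linalg.lstsq(A,(q**2).sum(1),rcond=None)[0]
print(len(q),"centre",s[:3],"r",np.sqrt(s[3]+s[:3]@s[:3]),q.max(0))
E
python3 ball.py w1;python3 ball.py w2
```

```text
1015 centre [ 0.548  -0.1257  0.1607] r 0.014707939278680514 [ 0.5617 -0.1131  0.177 ]
2133 centre [ 0.5975 -0.1191  0.1636] r 0.012485797685424217 [ 0.6098 -0.1066  0.1772]
```

```bash
python3 -m crank '[[[5,0,0,0,255],[5,0,0,0,255],[0,0,0,0,255]]]'; python3 w.py w3; python3 ball.py w3
```

```text
clock: 3.92
eef_pos: [0.578, -0.1266, 0.1527]
tool_rot: [0.998, 0.058, -0.006, -0.002]
ft_force: [1.2, 0.6, -0.3]
grip_width: -0.0003
2095 centre [ 0.6016 -0.1185  0.1617] r 0.01238553459886558 [ 0.6139 -0.106   0.1753]
```

```bash
python3 -m crank '[[[6,0,0,0,255],[6,0,0,0,255]]]'; python3 w.py w4; python3 ball.py w4;  python3 -m crank '[[[-20,0,0,0,255],[-20,0,0,0,255],[0,0,-40,0,255],[0,0,-40,0,255],[0,0,0,0,255]]]';python3 w.py w5; python3 ball.py w5
```

```text
clock: 4.22
eef_pos: [0.5789, -0.1265, 0.1525]
tool_rot: [0.998, 0.057, -0.018, -0.001]
ft_force: [-19.6, -1.4, 14.0]
grip_width: -0.0002
2101 centre [ 0.6019 -0.1183  0.1633] r 0.011332534537622944 [ 0.6143 -0.1061  0.19  ]
clock: 4.9
eef_pos: [0.5429, -0.1309, 0.2359]
tool_rot: [0.998, 0.057, -0.016, -0.001]
ft_force: [0.1, -0.2, -0.5]
grip_width: 0.0002
931 centre [ 0.6015 -0.1185  0.162 ] r 0.012178887187728308 [ 0.6136 -0.1064  0.1754]
```

View pics/w5.png

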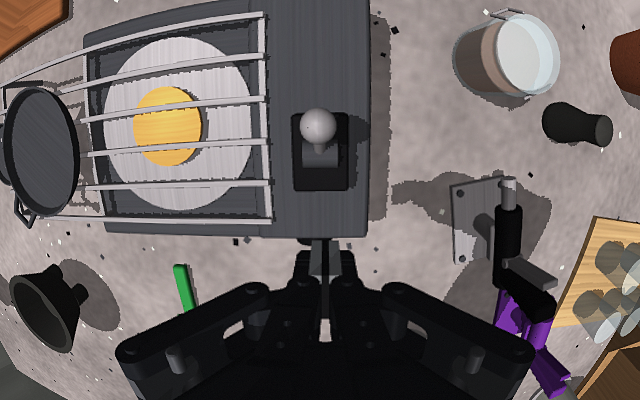

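The switch is hard over: the push met 20 N at the stop, the ball moved 54 mm, and it stayed there (317,126). Next is the igniter.

```bash
cat > go.py <<'E'
import sys
from workcell import bot
from h import *
np.set_printoptions(precision=2,suppress=True)
o=bot.get_obs();R=Rot.from_quat(o["tool_rot"]);M=R.as_matrix()
yaw=np.degrees(np.arctan2(M[1,0],M[0,0]))
print("pos",np.round(o["eef_pos"],4),"yaw",yaw,"toolz",M[:,2].round(3),"q",o["joint_pos"].__class__ and np.array(o["joint_pos"]))
if len(sys.argv)>3:
    t=np.array([float(a) for a in sys.argv[1:4]])
    print("tool delta mm",M.T@(t-o["eef_pos"])*1000)
    if len(sys.argv)>4: print("turn",yaw-float(sys.argv[4]))
E
python3 go.py .470 -.3605 .25 108.5
```

```text
pos [ 0.54 -0.13  0.23] yaw 6.536398093271565 toolz [-0.04  0.   -1.  ] q [-0.23  0.38  0.21  1.43 -0.01  2.79]
tool delta mm [-98.08 220.09 -13.79]
turn -101.96360190672843
```

```bash
python3 -m crank '[[[-24.5,55,-4,0,255],[-24.5,55,-4,0,255],[-24.5,55,-4,0,255],[-24.5,55,-4,0,255],[0,0,0,0,100],[0,0,0,-10.2,0],[0,0,0,-10.2,0],[0,0,0,-10.2,0],[0,0,0,-10.2,0],[0,0,0,-10.2,0]]]'
python3 -m crank '[[[0,0,0,-10.2,0],[0,0,0,-10.2,0],[0,0,0,-10.2,0],[0,0,0,-10.2,0],[0,0,0,-10.2,0],[0,0,0,0,0]]]'; python3 go.py .470 -.3605 .25 108.5; python3 w.py w6
```

```text
clock: 6.2
eef_pos: [0.4714, -0.3609, 0.2372]
tool_rot: [0.867, 0.497, -0.016, -0.017]
ft_force: [0.6, 0.6, -0.7]
grip_width: 0.0858
clock: 6.95
eef_pos: [0.4738, -0.3527, 0.2287]
tool_rot: [0.553, 0.832, -0.005, -0.027]
ft_force: [-0.2, -0.5, 0.7]
grip_width: 0.0854
pos [ 0.47 -0.35  0.23] yaw 112.73429712273881 toolz [-0.05  0.02 -1.  ] q [-0.63  0.47  0.33  1.48 -0.01  0.54]
tool delta mm [ -4.85  -7.35 -21.27]
turn 4.234297122738809
```

View pics/w6.png

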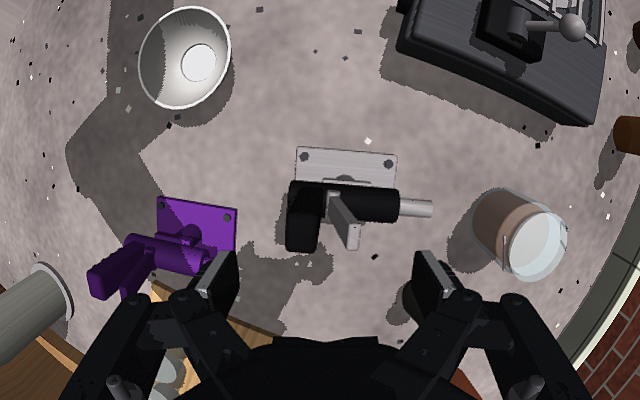

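The wrist view shows the black grip at (303,230) with the steel trigger at (350,235) to its right, lying between the open fingers. The purple igniter is at (150,255), outside the left finger. I'll measure before lowering.

```bash
cat > ig.py <<'E'
import sys
from h import *
np.set_printoptions(precision=4,suppress=True)
w=dict(np.load(sys.argv[1]+".npz"));W=wcloud(w,w)
for lo,hi in((.075,.1),(.12,.17),(.172,.192)):
    q=W[(np.hypot(W[...,0]-.49,W[...,1]+.353)<.09)&(abs(W[...,1]+.353)<.06)&(W[...,2]>lo)&(W[...,2]<hi)]
    if len(q)>3: print(lo,len(q),q.mean(0),cv2.minAreaRect((q[:,:2]*1000).astype(np.float32)))
E
python3 ig.py w6; python3 ig.py w5
python3 - <<'E'
from h import *
w=dict(np.load("w6.npz"));W=wcloud(w,w)
for p in [(292,225),(303,230),(312,240),(300,247),(352,240),(345,225)]: print(p,W[p[1],p[0]].round(4))
E
```

```text
0.075 1731 [ 0.5116 -0.3396  0.0937] ((504.2893371582031, -349.68658447265625), (140.49110412597656, 34.64381408691406), 17.679656982421875)
0.12 1077 [ 0.4692 -0.3531  0.1472] ((468.487548828125, -360.0203857421875), (48.90142822265625, 24.903133392333984), 8.426839828491211)
0.172 1852 [ 0.4669 -0.3604  0.1816] ((472.8748474121094, -359.8580322265625), (51.137332916259766, 30.14553451538086), 19.439626693725586)
0.075 1517 [ 0.5161 -0.3367  0.0917] ((504.85955810546875, -348.2239990234375), (140.2349395751953, 33.29343032836914), 16.532711029052734)
0.12 1341 [ 0.4726 -0.3539  0.1472] ((471.442626953125, -360.34881591796875), (51.61640167236328, 30.34653663635254), 18.466670989990234)
0.172 741 [ 0.4712 -0.3581  0.1798] ((474.08074951171875, -360.0049743652344), (51.319091796875, 30.65990447998047), 16.986196517944336)
(292, 225) [ 0.452  -0.3615  0.1829]
(303, 230) [ 0.46   -0.3617  0.1833]
(312, 240) [ 0.4682 -0.3661  0.1828]
(300, 247) [ 0.4627 -0.3746  0.1819]
(352, 240) [ 0.493  -0.3558  0.1816]
(345, 225) [ 0.4856 -0.3503  0.1737]
```

```bash
python3 -m crank '[[[-4,-4,-4,0,0],[0,0,0,4.7,0],[0,0,0,0,0]]]';python3 go.py .470 -.3605 .142 108
```

```text
clock: 7.38
eef_pos: [0.472, -0.358, 0.2324]
tool_rot: [0.59, 0.807, -0.006, -0.028]
ft_force: [-0.6, 1.0, 0.2]
grip_width: 0.0852
pos [ 0.47 -0.36  0.23] yaw 107.6571263994144 toolz [-0.05  0.02 -1.  ] q [-0.64  0.47  0.34  1.5  -0.01  0.62]
tool delta mm [-5.16  1.17 90.31]
turn -0.34287360058560523
```

```bash
python3 -m crank '[[[-1,0,15,0,0],[-1,0,15,0,0],[-1,0,15,0,0],[-1,0,15,0,0],[-1,0,13,0,0],[0,0,12,0,0],[0,0,0,0,0]]]';python3 go.py .466 -.362 .142 108; python3 w.py w7
```

```text
clock: 8.25
eef_pos: [0.4668, -0.3601, 0.1384]
tool_rot: [0.589, 0.807, -0.006, -0.03]
ft_force: [0.4, 0.0, -0.7]
grip_width: 0.0857
pos [ 0.47 -0.36  0.14] yaw 107.6989307231624 toolz [-0.06  0.03 -1.  ] q [-0.65  0.52  0.17  1.28 -0.01  0.61]
tool delta mm [-1.38 -1.53 -3.61]
turn -0.30106927683759466
```

View pics/w7.png

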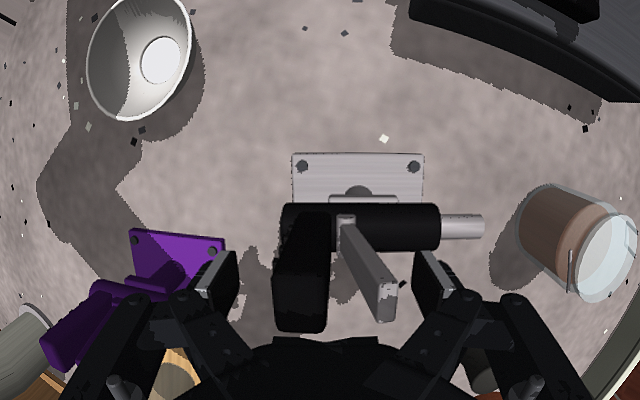

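The trigger and grip both sit between the pads, with no contact force. Now I squeeze.

```bash
python3 -m crank '[[[0,0,0,0,255],[0,0,0,0,255],[0,0,0,0,255],[0,0,0,0,255],[0,0,0,0,255],[0,0,0,0,255]]]';python3 go.py .4657 -.362 .142 108; python3 w.py w8
```

```text
clock: 9.05
eef_pos: [0.4639, -0.3627, 0.1429]
tool_rot: [0.59, 0.807, -0.008, -0.029]
ft_force: [-3.8, -1.0, -2.7]
grip_width: 0.0349
pos [ 0.46 -0.36  0.14] yaw 107.54483441396427 toolz [-0.06  0.02 -1.  ] q [-0.65  0.51  0.17  1.29 -0.02  0.61]
tool delta mm [0.11 2.   0.79]
turn -0.45516558603573287
```

View pics/w8.png

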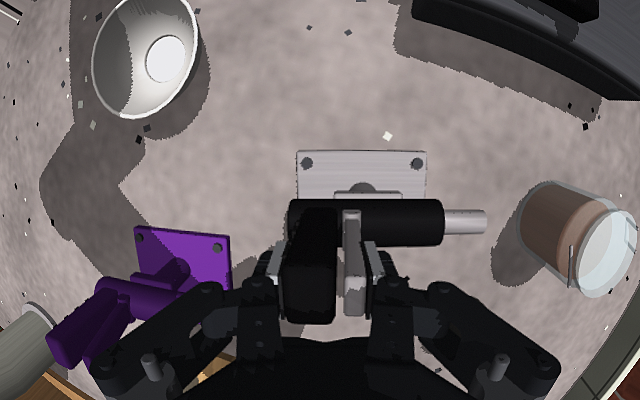

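The width is 35 mm and the picture shows the blade upright beside the grip, so it is fully squeezed. I hold about a second more, then release. The opening gap to the trigger is small, so I shift 5 mm toward +x before rising.

```bash
python3 -m crank '[[[0,0,0,0,255],[0,0,0,0,255],[0,0,0,0,255],[0,0,0,0,255],[0,0,0,0,255],[0,0,0,0,255],[0,0,0,0,255]]]'; python3 -m crank '[[[0,0,0,0,0],[0,0,0,0,0],[0,0,0,0,0],[0,0,0,0,0],[0,0,0,0,0]]]'; python3 go.py .470 -.3605 .26 108; python3 w.py w9
```

```text
clock: 9.98
eef_pos: [0.4639, -0.3627, 0.1429]
tool_rot: [0.59, 0.807, -0.008, -0.03]
ft_force: [-4.4, -1.6, -2.5]
grip_width: 0.0347
clock: 10.6
eef_pos: [0.4641, -0.3631, 0.1439]
tool_rot: [0.59, 0.807, -0.01, -0.029]
ft_force: [0.8, -0.2, 0.7]
grip_width: 0.0855
pos [ 0.46 -0.36  0.14] yaw 107.62621866213843 toolz [-0.06  0.02 -1.  ] q [-0.65  0.51  0.17  1.29 -0.02  0.61]
tool delta mm [   4.71    0.43 -116.21]
turn -0.37378133786157264
```

View pics/w9.png

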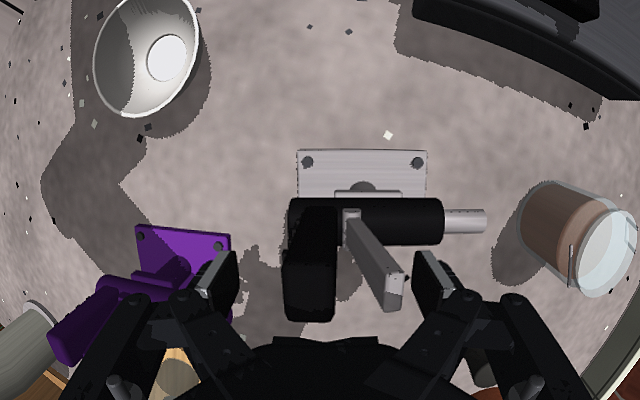

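The trigger has sprung out to (390,265), as before the squeeze. I back off toward +x, rise, and take a picture to check it.

```bash
python3 -m crank '[[[0,4,0,0,0],[0,0,-20,0,0],[0,0,-25,0,0],[0,0,-40,0,0],[0,0,-45,0,0],[0,0,0,0,255],[0,0,0,10.5,255],[0,0,0,0,255]]]'; python3 go.py .545 .235 .26 97.1; python3 w.py w10; python3 ig.py w10
```

```text
clock: 11.65
eef_pos: [0.4763, -0.3635, 0.2752]
tool_rot: [0.662, 0.748, -0.013, -0.03]
ft_force: [-0.6, -0.2, -0.7]
grip_width: 0.0321
pos [ 0.48 -0.36  0.28] yaw 96.93920083592118 toolz [-0.06  0.02 -1.  ] q [-0.64  0.49  0.48  1.62 -0.02  0.81]
tool delta mm [585.22 142.12  22.39]
turn -0.16079916407881
0.075 1291 [ 0.5152 -0.3399  0.0942] ((504.4336242675781, -350.13909912109375), (139.9851531982422, 34.86579132080078), 17.387739181518555)
0.12 638 [ 0.47   -0.3541  0.1473] ((469.0071105957031, -360.04510498046875), (49.6518669128418, 25.19072914123535), 7.966847896575928)
0.172 1286 [ 0.4674 -0.3612  0.1818] ((473.1391296386719, -360.8740539550781), (51.25035095214844, 29.875059127807617), 16.687536239624023)
```

View pics/w10.png

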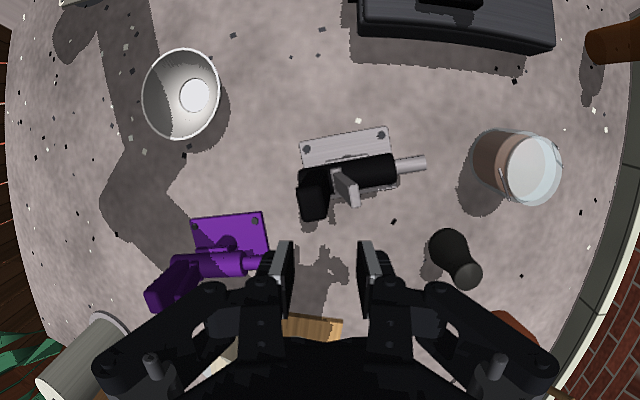

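The trigger is at rest, since the top extent is back to 51 mm, and the jar (530,170) and pestle (455,258) are standing untouched. Now I cross over to the comal.

```bash
python3 -m crank '[[[53,13,0,0,255],[53,13,0,0,255],[53,13,0,0,255],[53,13,0,0,255],[53,13,0,0,255],[53,13,0,0,255],[53,13,0,0,255],[53,13,0,0,255],[53,13,0,0,255],[20,8,0,0,255],[0,0,0,0,255]]]'; python3 go.py .545 .235 .2; python3 w.py w11; python3 - <<'E'
from workcell import bot
from h import *
for n in("scene","top"):
    c=bot.camera(n);np.savez(n+"2.npz",**c);cv2.imwrite(f"pics/{n}2.png",c["img"])
E
```

```text
clock: 13.08
eef_pos: [0.5323, 0.1604, 0.2704]
tool_rot: [0.652, 0.757, -0.018, -0.037]
ft_force: [0.2, -0.5, -0.4]
grip_width: 0.0
pos [0.53 0.16 0.27] yaw 98.454425897754 toolz [-0.08  0.02 -1.  ] q [0.27 0.4  0.33 1.57 0.04 1.69]
tool delta mm [69.57 28.95 70.72]
```

View pics/w11.png

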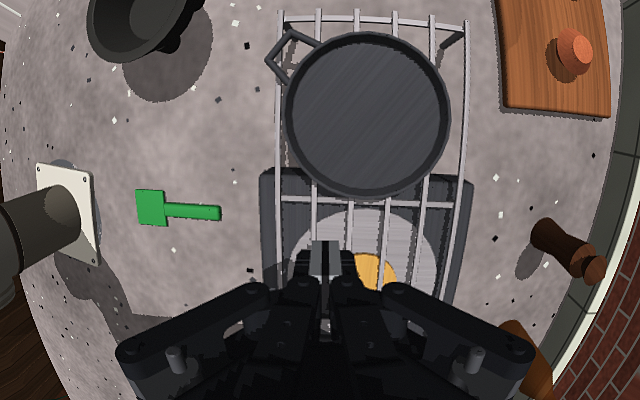

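```bash
cat > com.py <<'E'
import sys
from h import *
from scipy.optimize import least_squares
np.set_printoptions(precision=4,suppress=True)
w=dict(np.load(sys.argv[1]+".npz"));W=wcloud(w,w) if "T_tool_cam" in w else cloud(w)
g=[float(a) for a in sys.argv[2:4]]
d=np.hypot(W[...,0]-g[0],W[...,1]-g[1])
q=W[(d<.115)&(d>.06)&(W[...,2]>.107)&(W[...,2]<.125)][:,:2]
r=least_squares(lambda p:np.hypot(q[:,0]-p[0],q[:,1]-p[1])-p[2],[g[0],g[1],.083],loss="cauchy",f_scale=.002);print("rim",len(q),r.x)
h=cv2.cvtColor(w["img"],cv2.COLOR_BGR2HSV)
m=(abs(h[...,0].astype(int)-22)<8)&(h[...,1]>130)&(abs(W[...,2]-.083)<.02)&(np.hypot(W[...,0]-.58,W[...,1]-.04)<.07)
if m.sum()>50: print("burner",m.sum(),cv2.minEnclosingCircle((W[m][:,:2]*1000).astype(np.float32)))
k=W[(d<.065)];print("floor z",np.nanmedian(k[:,2]),"slope",np.linalg.lstsq(np.c_[k[~np.isnan(k[:,2])][:,:2],np.ones((~np.isnan(k[:,2])).sum())],k[~np.isnan(k[:,2])][:,2],rcond=None)[0][:2])
E
for n in w11 top2 scene2 w5; do echo $n; python3 com.py $n .545 .238; done
```

```text
w11
rim 4562 [0.5499 0.2374 0.0808]
burner 880 ((592.86767578125, 64.33209228515625), 31.565502166748047)
floor z 0.10091026104289295 slope [-0.0059 -2.361 ]
top2
rim 153 [0.5472 0.2321 0.0832]
burner 267 ((581.163330078125, 37.21305465698242), 40.34407043457031)
floor z 0.7147248753775288 slope [ 0.9016 -5.7346]
scene2
rim 474 [0.5504 0.2401 0.082 ]
burner 346 ((578.2608032226562, 37.73054885864258), 48.04258728027344)
floor z 0.5368344797126532 slope [ 0.7932 -5.9161]
w5
rim 1769 [0.5504 0.2354 0.0816]
burner 3549 ((580.1402587890625, 41.88099670410156), 45.570125579833984)
floor z 0.09974975182414819 slope [ 0.0332 -0.2131]
```

```bash
python3 -m crank '[[[12,12,30,1.3,255],[12,9,30,0,255],[10,5,30,0,255],[0,0,0,0,255]]]'; python3 go.py .555 .197 .105 97.1
```

```text
clock: 13.72
eef_pos: [0.5487, 0.1902, 0.1802]
tool_rot: [0.666, 0.745, -0.017, -0.035]
ft_force: [-0.1, -0.8, 0.2]
grip_width: -0.0
pos [0.55 0.19 0.18] yaw 96.29734605707456 toolz [-0.07  0.02 -1.  ] q [0.31 0.48 0.21 1.37 0.04 1.77]
tool delta mm [ 3.84 12.41 74.6 ]
turn -0.8026539429254314
```

```bash
python3 -m crank '[[[4,8,25,0,255],[2,5,25,0,255],[0,0,15,0,255],[0,0,0,0,255]]]'; python3 go.py .555 .197 .105 97.1; python3 w.py w12
```

```text
clock: 14.22
eef_pos: [0.56, 0.1941, 0.1198]
tool_rot: [0.669, 0.743, -0.014, -0.032]
ft_force: [0.4, 0.8, 0.0]
grip_width: 0.0
pos [0.56 0.19 0.12] yaw 95.92492556912566 toolz [-0.07  0.02 -1.  ] q [0.31 0.53 0.14 1.24 0.04 1.78]
tool delta mm [ 3.   -3.67 15.16]
turn -1.1750744308743322
```

View pics/w12.png

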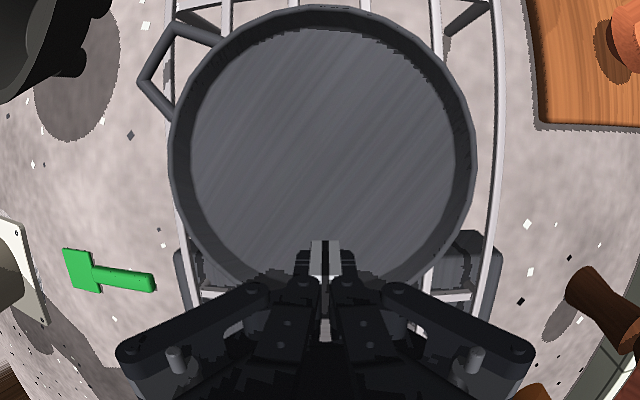

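The fingertips at (325,250) are above the pan floor, inside the near rim, and the pan centre is at about (322,155). I lower to just above the floor.

```bash
python3 -m crank '[[[5,-3,7,-0.5,255],[2,0,7,-0.5,255],[0,0,0,0,255]]]'; python3 go.py .589 -.0256 .105 97.1
```

```text
clock: 14.65
eef_pos: [0.557, 0.2019, 0.1092]
tool_rot: [0.662, 0.749, -0.011, -0.031]
ft_force: [0.1, 0.3, -1.0]
grip_width: -0.0001
pos [0.56 0.2  0.11] yaw 96.99031789168251 toolz [-0.06  0.03 -1.  ] q [0.33 0.53 0.12 1.2  0.04 1.77]
tool delta mm [-229.7     3.85   -3.43]
turn -0.10968210831748593
```

```bash
python3 -m crank '[[[0,0,4,0,255],[-12,0,-0.4,0,255],[-14,0,-0.5,0,255],[-14,0,-0.5,0,255],[-14,0,-0.5,0,255],[-14,0,-0.5,0,255],[0,0,0,0,255]]]'; python3 go.py .589 -.0256 .105 97.1; python3 w.py w13; python3 com.py w13 .56 .2
```

```text
clock: 15.52
eef_pos: [0.5661, 0.1295, 0.1055]
tool_rot: [0.662, 0.748, -0.01, -0.031]
ft_force: [0.1, 0.9, -0.9]
grip_width: 0.0001
pos [0.57 0.13 0.11] yaw 96.93375315495321 toolz [-0.06  0.03 -1.  ] q [0.21 0.52 0.08 1.18 0.04 1.65]
tool delta mm [-156.69    3.72   -4.91]
turn -0.16624684504678555
rim 13397 [0.554  0.1958 0.0803]
burner 211 ((572.5078125, 65.88082122802734), 9.428666114807129)
floor z 0.10067086231948875 slope [ 0.0987 -0.6589]
```

View pics/w13.png

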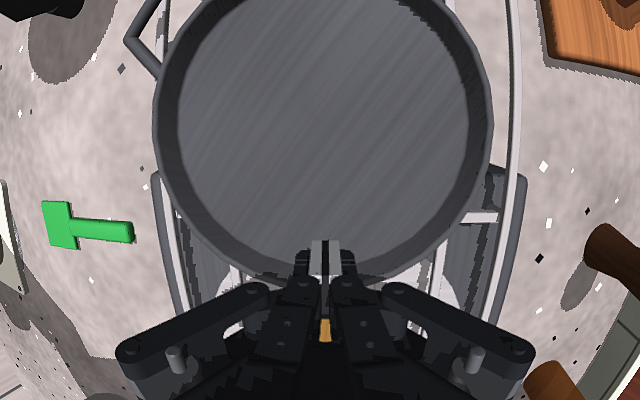

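The comal follows; its centre is now (0.554, 0.196), trailing the TCP by 67 mm as calculated. I continue.

```bash
python3 -m crank '[[[-13,0.4,-0.5,0,255],[-13,0.4,-0.5,0,255],[-13,0.4,-0.5,0,255],[-13,0.4,-0.5,0,255],[-13,0.4,-0.5,0,255],[-13,0.4,-0.5,0,255],[0,0,0,0,255]]]'; python3 go.py .589 -.0256 .105 97.1; python3 w.py w14; python3 com.py w14 .563 .115
```

```text
clock: 16.45
eef_pos: [0.5788, 0.0481, 0.1056]
tool_rot: [0.662, 0.749, -0.01, -0.032]
ft_force: [0.3, -0.2, -0.1]
grip_width: 0.0004
pos [0.58 0.05 0.11] yaw 97.00963153981324 toolz [-0.06  0.03 -1.  ] q [0.07 0.52 0.09 1.19 0.03 1.51]
tool delta mm [-74.4    1.04  -2.04]
turn -0.09036846018675249
rim 13568 [0.5637 0.1143 0.0803]
burner 186 ((588.08837890625, 23.124919891357422), 37.02909851074219)
floor z 0.10071693612599233 slope [ 0.1588 -0.6878]
```

```bash
python3 -m crank '[[[-12,2,-0.4,0,255],[-12,2,-0.4,0,255],[-12,2,-0.4,0,255],[-12,2,-0.4,0,255],[-12,1,-0.4,0,255],[-12,1,-0.4,0,255],[0,0,0,0,255]]]'; python3 go.py .589 -.0256 .105 97.1; python3 w.py w15; python3 com.py w15 .578 .04
```

```text
clock: 17.38
eef_pos: [0.599, -0.0251, 0.1054]
tool_rot: [0.661, 0.75, -0.009, -0.032]
ft_force: [0.5, -0.4, 0.0]
grip_width: 0.0003
pos [ 0.6  -0.03  0.11] yaw 97.1229634186225 toolz [-0.06  0.03 -1.  ] q [-0.06  0.56  0.15  1.22  0.03  1.39]
tool delta mm [ 0.73 -9.99  1.03]
turn 0.022963418622509835
rim 13864 [0.5804 0.0408 0.0804]
floor z 0.10077560324944451 slope [ 0.1893 -0.6998]
```

View pics/w15.png

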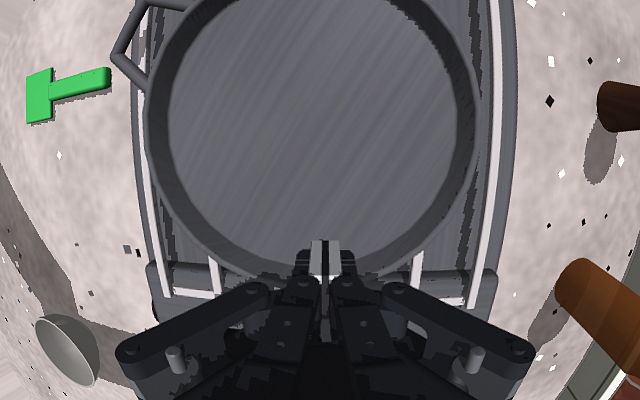

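The comal reads (0.580, 0.041), on the burner. I back off inside the pan, lift out, move aside and check.

```bash
python3 -m crank '[[[10,0,0,0,255],[8,0,-6,0,255],[0,0,-30,0,255],[0,0,-45,0,255],[0,0,-45,0,255],[-30,-40,-20,0,255],[-30,-50,0,0,255],[-20,-50,0,0,255],[0,-50,0,0,255],[0,0,0,0,255]]]'; python3 w.py w16; python3 com.py w16 .58 .04;python3 ball.py w16;  python3 - <<'E'
from workcell import bot
from h import *
for n in("scene","top"):
    c=bot.camera(n);np.savez(n+"3.npz",**c);cv2.imwrite(f"pics/{n}3.png",c["img"])
E
for n in top3 scene3; do python3 com.py $n .58 .04; done
python3 - <<'E'
from h import *
np.set_printoptions(precision=1,suppress=True)
a=[dict(np.load(f"scene{i}.npz")) for i in(0,3)]
for nm,xy in(("jar",(.7,-.305)),("pestle",(.653,-.445)),("trig",(.47,-.36))):
    for c in a:
        X=cloud(c); lo=.172 if nm=="trig" else .03
        q=X[(np.hypot(X[...,0]-xy[0],X[...,1]-xy[1])<.065)&(X[...,2]>lo)&(X[...,2]<.19)]
        print(nm,len(q),q.mean(0)*1000,cv2.minAreaRect((q[:,:2]*1000).astype(np.float32)))
E
```

```text
clock: 18.68
eef_pos: [0.423, -0.1118, 0.2664]
tool_rot: [0.657, 0.753, -0.011, -0.029]
ft_force: [-0.0, -0.4, 0.3]
grip_width: -0.0003
rim 2878 [0.579  0.0399 0.0812]
floor z 0.10017142330700993 slope [-0.0002 -0.0011]
403 centre [ 0.6015 -0.1196  0.1574] r 0.015953374859051902 [ 0.6103 -0.1059  0.1748]
rim 347 [0.5777 0.0374 0.0816]
floor z 0.09841394843681599 slope [ 0.0039 -0.0033]
rim 336 [0.5801 0.0434 0.082 ]
floor z 0.09752339810927736 slope [-0.0048 -0.0102]
jar 788 [ 707.  -287.7   86.5] ((703.4557495117188, -303.4769287109375), (89.47354125976562, 86.31881713867188), 57.82225799560547)
jar 781 [ 706.9 -287.9   86.9] ((703.0869140625, -304.0696105957031), (87.10942077636719, 87.2609634399414), 58.15900802612305)
pestle 222 [ 654.2 -439.8   76.4] ((650.944091796875, -447.9268798828125), (48.27778244018555, 44.27345275878906), 28.027015686035156)
pestle 224 [ 654.  -439.8   76. ] ((652.3431396484375, -446.54058837890625), (40.2031364440918, 51.44960021972656), 42.35892105102539)
trig 51 [ 468.  -357.6  177.4] ((471.37091064453125, -358.1935729980469), (51.48752975463867, 29.058204650878906), 15.60390853881836)
trig 49 [ 467.7 -357.   177.9] ((472.3130798339844, -356.40863037109375), (52.03512191772461, 28.947978973388672), 22.327714920043945)
```

View pics/scene3.png

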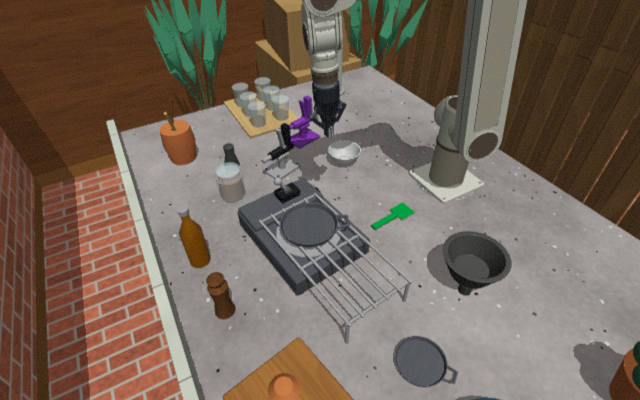

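View pics/top3.png

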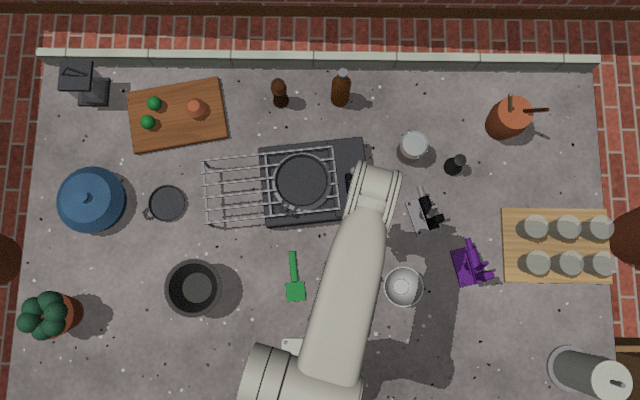

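The comal now lies on the burner at scene (310,225) and top (302,181). Top view puts its centre at (0.5777, 0.0374), against the burner's (0.581, 0.0375) from the same camera. It is flat, the switch is over, the trigger is at rest, and the jar and pestle are unchanged. I'm handing in.

```bash
python3 -c "
from workcell import bot
print(bot.job_done())"
```

```text
the job is handed in; nothing more can be done
None
```

The stove is switched on, the igniter has been squeezed and released, and the comal lies over the burner. I handed the job in at about 19 s; the hand-in gave no verdict.

- **Switch:** I pushed the lever with closed fingers until it met about 20 N at its stop. The ball moved about 54 mm and stayed there in the later pictures.
- **Trigger:** I squeezed it to a 35 mm width over grip and trigger, where 36 mm is fully in, and held it for more than a second. After release the top measured 51–52 mm, which is its rest position.
- **Comal:** I slid it from inside its rim without lifting. Top, scene and wrist cameras put its centre within about 5 mm of the burner. The limit is 20 mm. It reads flat with its floor at about 0.098–0.100 m.
- **Bystanders:** The jar and pestle measure the same as at the start to within about 2 mm. The robot ended clear of everything.

**Disagreements:**
- The cameras differed by up to about 8 mm sideways in the first measurements and about 6 mm at the end.
- The tool picked up a tilt of about 3–4° along the way, which I allowed for in the moves.

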